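Sweep kiln stilts into the tray

TASK

Clear the packing bench: with the closed fingers, sweep the three small star-shaped kiln stilts along the bench top and through the open front of the steel tray, until all three lie flat and completely inside it. Only push them, never pick one up, and leave the lidded jar, the candlestick and the mug standing where they are.

Things in the scene. Friction and masses are not known exactly. Their poses are not given: they have to be found in the camera images.
- tray: steel tray fixed to the bench, open front facing roughly world -y. Origin: floor centre, at bench height. Own x: from open front to back wall; y along the front; z up. Floor 2 mm thick, x -85 to +85 mm, y -100 to +100 mm; in front a ramp from bench height at x = -99 to floor height at -85. Walls at back and both sides, 4 mm thick, 35 mm high.
- stilt_1_center (a point): one of three alike loose white ceramic kiln stilts: a flat three-armed star, arms 120 degrees apart (one along its own +x), each 25 mm long from the centre and 12 mm wide; 16 mm high plus three 4 mm points on top, about 40 g. Lies on the bench on the tray's open side. This point is its centre, 8 mm above its underside.
- stilt_2_center (a point): one of three alike loose white ceramic kiln stilts: a flat three-armed star, arms 120 degrees apart (one along its own +x), each 25 mm long from the centre and 12 mm wide; 16 mm high plus three 4 mm points on top, about 40 g. Lies on the bench on the tray's open side. This point is its centre, 8 mm above its underside.
- stilt_3_center (a point): one of three alike loose white ceramic kiln stilts: a flat three-armed star, arms 120 degrees apart (one along its own +x), each 25 mm long from the centre and 12 mm wide; 16 mm high plus three 4 mm points on top, about 40 g. Lies on the bench on the tray's open side. This point is its centre, 8 mm above its underside.
- jar: white lidded jar with blue bands, 92 mm across, 137 mm high. Origin: centre of its underside. A bystander, loose and breakable.
- candlestick: white candlestick with blue bands, foot 80 mm across, 165 mm high. Origin: centre of its underside. A bystander, loose and breakable.
- mug: white mug, 80 mm across, 90 mm high, handle sticking out about 35 mm along its own +y. Origin: centre of its underside. A bystander, loose and breakable.

How it is judged (in metres and radians):
At the end, for the whole second after the job is handed in: each stilt's centre is inside the tray's walls and at least 15 mm past the inner edge of the lip (tray x above -70 mm), the stilt flat on the tray floor and not on another one (centre below 18 mm over the bench), and at rest (x of stilt_1_center in the frame of tray between -0.07 and 0.085 m and y of stilt_1_center in the frame of tray between -0.1 and 0.1 m and height (world z) of each of stilt_1_center, stilt_2_center, stilt_3_center below 0.018 m and linear speed of each of stilt_1, stilt_2, stilt_3 below 0.02 m/s and x of stilt_2_center in the frame of tray between -0.07 and 0.085 m and y of stilt_2_center in the frame of tray between -0.1 and 0.1 m and x of stilt_3_center in the frame of tray between -0.07 and 0.085 m and y of stilt_3_center in the frame of tray between -0.1 and 0.1 m); the robot touches nothing.
It fails at once if a stilt is lifted (its centre more than 35 mm above the bench) (height (world z) of any of stilt_1_center, stilt_2_center, stilt_3_center above 0.035 m).
It fails at once if the jar, candlestick or mug is shifted more than 15 mm or tipped more than 0.2 rad (distance of any of jar, candlestick, mug from where it was at the start of the episode above 0.015 m or angle between any of jar, candlestick, mug's own z axis and vertical above 0.2 rad).
It also fails if it takes over 72 s, if anything falls off the work surface, if the arm or the gripper's body presses on something with over 40 N, if the wrist force passes 120 N, or if a joint passes its speed limit or range.

ROBOT

A 7-joint arm with a two-finger parallel gripper is mounted at the origin on the work surface. World frame = base frame: x ahead of the robot, y to its left, z up, the work surface at z = 0. Lengths are in m, angles in degrees, forces in N, time in s.
With the tool pointing down it reaches from about 0.425 to 0.875 m from the base axis. Payload 4.7 kg.
Tool frame: the origin (TCP) lies between the finger pads; the fingertips stand 17 mm ahead of it and the grasp point (between the pads) lies 2 mm behind it; z points along the fingers, y is the line along which they close (so a half turn about z gives the same grasp; the last joint's range is limited). The gripper opens to 87 mm and grips with 3 to 60 N. Pads are 19 mm wide; open, the fingers measure 117 mm over their backs; the gripper's body (75 mm by 190 mm) begins 51 mm behind the grasp point.
Start: joints at [66.698, 18.392, -4.016, 83.108, 1.295, 78.541, -3.26], TCP at [0.266, -0.593, 0.24] pointing down, gripper open.
Joint ranges: [-163.93, 163.93], [-17.29, 119.83], [-79.2, 71.16], [3.27, 140.29], [-89.18, 269.18], [5.43, 117.66], [-154.24, 154.24]. Speed limits (degrees/s): [147.25, 147.25, 180, 180, 180, 180, 180].

INTERFACE

Orientations are given as a 3x3 rotation matrix whose columns are the frame's x, y, z axes.
In Python, from station import r gives the robot as it stands.
- The arm moves only by the shell command python3 -m jog 'ROWS' [FORCE]. ROWS is a JSON object of lists of equal length, an entry for each row: "claw": the closure, from 0 (fully open) to 1 (shut); "slide": the shift along the tool's x, y, z as a fraction of full scale, a list of three; "spin": the turn about the tool's z as a fraction of full scale. A call has 1 to 5 rows; each row is the pose to reach, as a shift and turn from the pose commanded when the call began, along the tool's axes at that moment, turning the shorter way round; what a row does not reach only later rows make up. Full scale, the value 1, is 0.3 m for a shift and pi rad for a turn. A row lasts 1/10 s, in which the tool goes at most 50 mm and 8.59 degrees, less where a joint would pass 70% of its speed; a pose out of reach is approached as far as the arm can. A call with a number of a shift or a turn outside -1 to 1 is refused whole. A call with a gripper value outside its range is refused whole. The fingers move at their own pace and stop on an object; FORCE is the grip in N (left out, the last holds). Time passes only in rows, so rows that repeat a pose let the fingers close. It gives the time, the measured TCP pose, the force, the opening and the grip force at its end, in the units of the state.
- r.read_state(): the state, without advancing time (a new reading comes with each control period).
- r.read_camera(name): name is "scene" or "top"; returns the picture (384x512x3 uint8, red, green, blue); there is no depth.
- r.camera_info(name): a dict with "K" (3x3 intrinsics, pixels), "T" (4x4, takes a point from camera to world coordinates). Camera axes: x right, y down, z forward; pixel columns grow to the right and rows downward; lengths in m; the calibration is good to about 2 mm. A picture is of the moment at which its call begins. camera_info takes no time and is no camera call.
- r.sign_off(): hands the job in; it is judged then, once.
The state is a dict: "time": time; "joint_pos": joint angles; "dq": joint speeds; "joint_torque": joint torques, N m; "eef_pos": TCP position; "tool_rot": TCP orientation; "ft_force": force on the tool from outside, world axes, zero at the start; "wrist_torque": the same for the moment, N m; "gripper_width": finger opening in m; "grip_force": force on a finger pad.
Only numpy, scipy, OpenCV 4.12 (cv2) and the standard library are available. Lean on these libraries where they do the work, as an engineer would, in place of code of your own. Each camera call takes 0.05 s, during which the arm holds its last target. There are 200 camera calls.

## Working session

There is one attempt and no reset: what is moved stays moved. The work goes in short steps, Python scripts to look and compute and a shell command to move; the robot and the scene stay as the last step left them, time stands still between calls to the robot, and variables do not carry over. Pictures are saved under pics/ and viewed, at most 10 in all, crops included, and the job is handed in when it is done.

```bash
mkdir -p pics
python3 - <<'E'
from station import r
import cv2,numpy as np
s=r.read_state(); print(s['time'],s['eef_pos'],s['tool_rot'],s['gripper_width'])
for n in('top','scene'):
    cv2.imwrite(f'pics/{n}0.png',r.read_camera(n)[:,:,::-1]); c=r.camera_info(n); print(n,np.round(c['K'],1).tolist(),np.round(c['T'],3).tolist())
E
```

```text
0.0 [ 0.26526454 -0.59284768  0.23846555] [[ 9.12739671e-01  4.08540737e-01 -8.71126371e-04]
 [ 4.08541653e-01 -9.12738113e-01  1.68959813e-03]
 [-1.04840576e-04 -1.89805465e-03 -9.99998193e-01]] 0.08718619859805285
top [[370.5, 0.0, 252.3], [0.0, 370.5, 188.5], [0.0, 0.0, 1.0]] [[-0.022, -0.991, 0.135, 0.465], [-1.0, 0.024, 0.016, -0.101], [-0.019, -0.134, -0.991, 1.035], [0.0, 0.0, 0.0, 1.0]]
scene [[404.9, 0.0, 260.5], [0.0, 404.9, 188.2], [0.0, 0.0, 1.0]] [[0.863, 0.37, -0.344, 0.943], [0.505, -0.634, 0.586, -0.62], [-0.001, -0.679, -0.734, 0.745], [0.0, 0.0, 0.0, 1.0]]
```

View pics/top0.png

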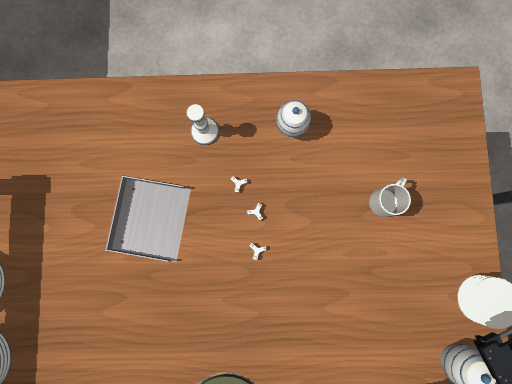

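View pics/scene0.png

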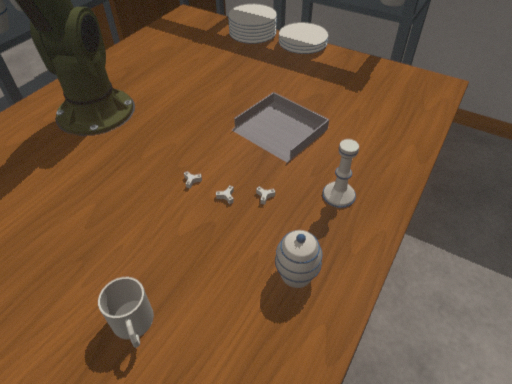

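The top view shows stilts at about (239,184), (257,212) and (258,251). The tray's open front runs between (190,187) and (176,261), and its back between (122,177) and (107,250). The candlestick foot is at (205,131), the jar at (293,120) and the mug at (392,201).

```bash
cat > h.py <<'E'
from station import r
import cv2,numpy as np
def px(n,u,v,z):
    c=r.camera_info(n);K=np.array(c['K']);T=np.array(c['T'])
    d=T[:3,:3]@np.linalg.solve(K,[u,v,1]);o=T[:3,3];return o+d*(z-o[2])/d[2]
def blobs(n='top',save=None):
    im=r.read_camera(n)
    if save: cv2.imwrite(save,cv2.resize(im[100:300,80:340,::-1],None,fx=3,fy=3,interpolation=cv2.INTER_CUBIC))
    hsv=cv2.cvtColor(im,cv2.COLOR_RGB2HSV);m=((hsv[...,1]<60)&(hsv[...,2]>175)).astype(np.uint8)
    k,l,st,ce=cv2.connectedComponentsWithStats(m)
    return [(ce[i].round(1).tolist(),int(st[i,4]),px(n,*ce[i],.016).round(4).tolist()) for i in range(1,k) if 15<st[i,4]<400 and 90<ce[i][0]<340]
E
python3 - <<'E'
from h import *
for b in blobs(save='pics/z0.png'):print(b)
for p in [(190,187),(176,261),(122,177),(107,250)]:print(p,px('top',*p,.035).round(3))
for p in [(205,131),(293,122),(385,203)]:print(p,px('top',*p,.01).round(3))
E
```

```text
([307.2, 31.7], 17, [1.0639, -0.2557, 0.016])
([316.5, 34.9], 33, [1.053, -0.2824, 0.016])
([307.0, 37.8], 19, [1.0449, -0.2544, 0.016])
([174.4, 70.1], 22, [0.9571, 0.1351, 0.016])
([194.8, 111.9], 213, [0.8287, 0.0755, 0.016])
([210.1, 120.5], 18, [0.8021, 0.0319, 0.016])
([201.1, 134.9], 243, [0.7604, 0.0578, 0.016])
([237.9, 182.8], 103, [0.6203, -0.0447, 0.016])
([255.7, 211.2], 104, [0.54, -0.0924, 0.016])
([256.6, 250.3], 106, [0.4338, -0.0922, 0.016])
([121.7, 252.5], 22, [0.4357, 0.2761, 0.016])
([150.9, 257.8], 37, [0.4199, 0.1959, 0.016])
(190, 187) [0.609 0.086 0.035]
(176, 261) [0.411 0.123 0.035]
(122, 177) [0.642 0.274 0.035]
(107, 250) [0.444 0.309 0.035]
(205, 131) [0.773 0.047 0.01 ]
(293, 122) [ 0.793 -0.205  0.01 ]
(385, 203) [ 0.555 -0.45   0.01 ]
```

View pics/z0.png

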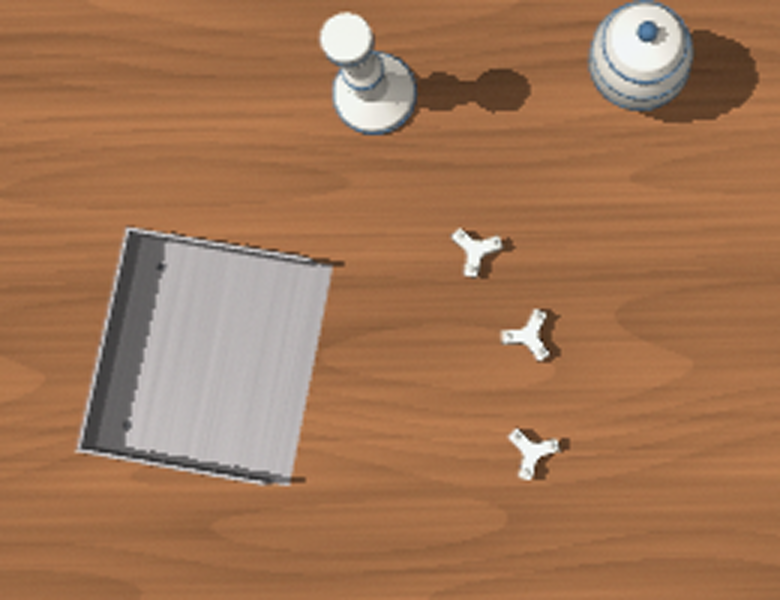

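```bash
python3 -m jog '{"claw":[1,1,1,1,1],"slide":[[0.14,-0.1,0],[0.28,-0.2,0],[0.42,-0.3,0],[0.56,-0.4,0],[0.7,-0.5,0]],"spin":[-0.045,-0.09,-0.135,-0.18,-0.225]}' 20
python3 - <<'E'
from station import r
import numpy as np
s=r.read_state();R=np.array(s['tool_rot']);p=s['eef_pos'];print(p,np.degrees(np.arctan2(R[1,0],R[0,0])),s['joint_pos'],s['gripper_width'])
print(R.T@(np.array([.54,-.14,p[2]])-p)/.3)
E
```

```text
time: 0.65
eef_pos: [0.3924, -0.3756, 0.2394]
tool_rot: [[0.424, 0.906, -0.0], [0.906, -0.424, -0.0], [-0.0, -0.0, -1.0]]
ft_force: [1.0, -0.5, -0.2]
gripper_width: 0.0551
grip_force: 0.0
[ 0.39241445 -0.37562659  0.23939388] 64.93520566802052 [ 56.5376787    6.19792192 -16.74688496  97.95742904   1.8499556
  76.11525254  14.37428785] 0.05514803667110704
[ 9.19870097e-01  1.12885917e-01 -2.05298375e-04]
```

```bash
python3 -m jog '{"claw":[1,1,1,1,1],"slide":[[0.16,0.02,0],[0.32,0.04,0],[0.48,0.06,0],[0.64,0.08,0],[0.8,0.1,0]],"spin":[-0.03,-0.06,-0.09,-0.12,-0.141]}' ; python3 -m jog '{"claw":[1,1,1,1,1],"slide":[[0,0,0],[0,0,0],[0,0,0],[0,0,0],[0,0,0]],"spin":[0,0,0,0,0]}'
python3 - <<'E'
from h import *
for b in blobs():print(b)
E
```

```text
time: 1.15
eef_pos: [0.5224, -0.1719, 0.2395]
tool_rot: [[-0.003, 1.0, 0.0], [1.0, 0.003, -0.001], [-0.001, 0.0, -1.0]]
ft_force: [0.3, 0.1, -0.8]
gripper_width: 0.015
grip_force: 0.0
time: 1.65
eef_pos: [0.5212, -0.1752, 0.2394]
tool_rot: [[0.003, 1.0, -0.0], [1.0, -0.003, -0.0], [-0.0, -0.0, -1.0]]
ft_force: [0.2, -0.2, -0.4]
gripper_width: 0.0007
grip_force: 0.0
([228.6, 1.6], 40, [1.1678, -0.0259, 0.016])
([316.2, 7.8], 106, [1.1389, -0.2856, 0.016])
([221.5, 7.5], 19, [1.1496, -0.0045, 0.016])
([150.2, 14.7], 26, [1.1339, 0.2086, 0.016])
([167.7, 18.1], 19, [1.1212, 0.156, 0.016])
([158.6, 30.1], 30, [1.0836, 0.1827, 0.016])
([120.2, 47.2], 262, [1.0333, 0.296, 0.016])
([136.8, 42.9], 16, [1.0454, 0.2471, 0.016])
([139.5, 50.5], 17, [1.0211, 0.2386, 0.016])
([153.7, 65.1], 39, [0.9744, 0.1957, 0.016])
([139.6, 71.3], 62, [0.9565, 0.237, 0.016])
([194.8, 112.0], 218, [0.8285, 0.0754, 0.016])
([210.8, 121.4], 30, [0.7993, 0.0298, 0.016])
([200.9, 134.7], 259, [0.761, 0.0581, 0.016])
([122.7, 185.6], 44, [0.6204, 0.2782, 0.016])
([237.9, 182.8], 104, [0.6204, -0.0446, 0.016])
([255.6, 211.3], 108, [0.5396, -0.0921, 0.016])
([126.2, 244.2], 114, [0.4578, 0.2643, 0.016])
([256.6, 250.4], 111, [0.4336, -0.0924, 0.016])
```

```bash
python3 -m jog '{"claw":[1,1,1,1,1],"slide":[[0,0.063,0.16],[0,0.063,0.32],[0,0.063,0.48],[0,0.063,0.64],[0,0.063,0.717]],"spin":[0,0,0,0,0]}' ; python3 -m jog '{"claw":[1,1,1,1,1],"slide":[[0.08,0,0],[0.13,0,0],[0.17,0,0],[0.21,0,0],[0.25,0,0]],"spin":[0,0,0,0,0]}';python3 -m jog '{"claw":[1,1,1,1,1],"slide":[[0.04,0,0],[0.08,0,0],[0.12,0,0],[0.16,0,0],[0.2,0,0]],"spin":[0,0,0,0,0]}'
python3 - <<'E'
from h import *
for b in blobs(save='pics/z1.png'):
    if b[0][1]>150 and b[0][0]>180:print(b)
E
```

```text
time: 2.2
eef_pos: [0.5374, -0.1735, 0.02]
tool_rot: [[0.001, 1.0, -0.006], [1.0, -0.001, 0.002], [0.002, -0.006, -1.0]]
ft_force: [-0.5, 0.3, 0.1]
gripper_width: 0.0003
grip_force: 0.0
time: 2.7
eef_pos: [0.5412, -0.0983, 0.0252]
tool_rot: [[0.0, 1.0, 0.001], [1.0, -0.0, -0.001], [-0.001, 0.001, -1.0]]
ft_force: [0.3, -0.5, 0.1]
gripper_width: 0.0004
grip_force: 0.2
time: 3.2
eef_pos: [0.5407, -0.0377, 0.0244]
tool_rot: [[0.0, 1.0, -0.0], [1.0, -0.0, -0.0], [-0.0, -0.0, -1.0]]
ft_force: [-0.7, -0.5, 1.2]
gripper_width: 0.0001
grip_force: 0.2
([260.6, 249.3], 44, [0.4362, -0.1033, 0.016])
```

View pics/z1.png

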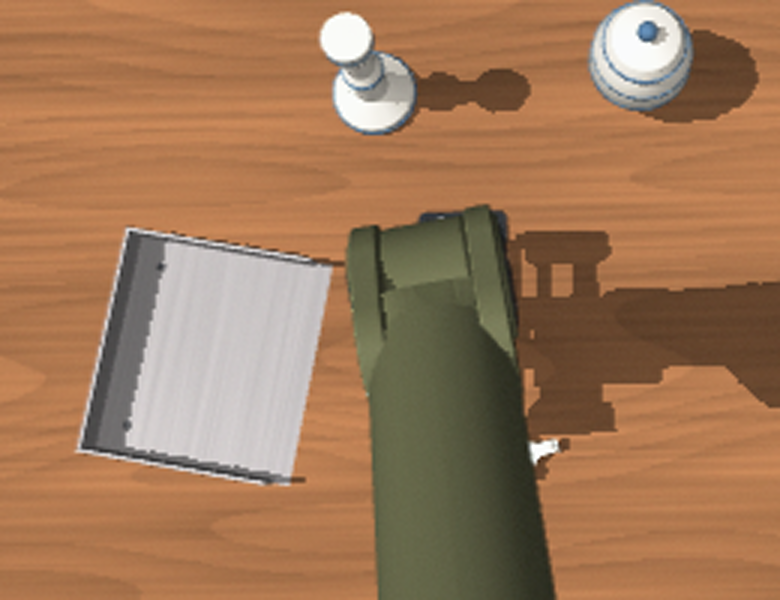

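The arm hides the stilts in the top view, with only C showing at (545,450) in the crop. I'll use the scene camera while pushing.

Run:
```python
from h import *
im=r.read_camera('scene')
cv2.imwrite('pics/s1.png',cv2.resize(im[80:280,120:380,::-1],None,fx=3,fy=3,interpolation=cv2.INTER_CUBIC))
```

```text
(no output)
```

View pics/s1.png

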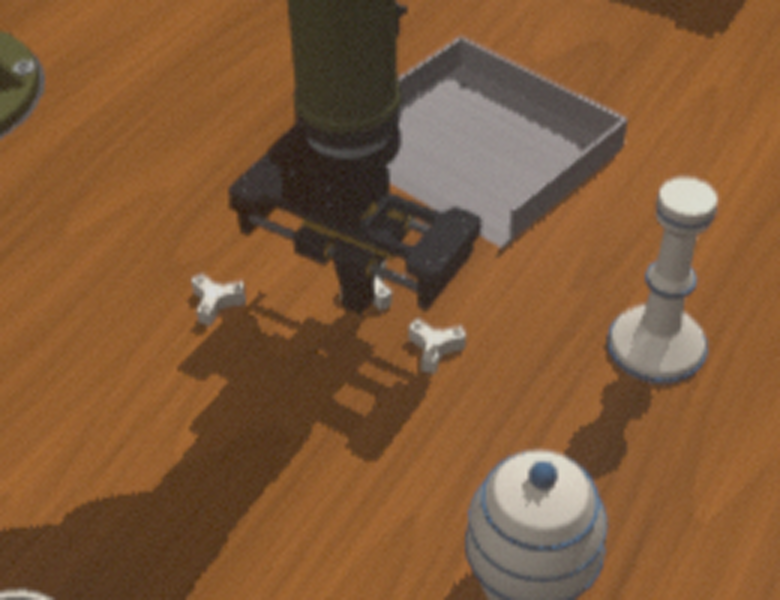

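The stilt is riding in front of the fingertips at (375,290) and clear of A at (437,342), so I'll carry on.

```bash
for i in 1 2 3; do python3 -m jog '{"claw":[1,1,1,1,1],"slide":[[0.05,0,0],[0.1,0,0],[0.15,0,0],[0.2,0,0],[0.25,0,0]],"spin":[0,0,0,0,0]}' | egrep 'eef|ft_'; done
python3 - <<'E'
from h import *
im=r.read_camera('scene')
cv2.imwrite('pics/s2.png',cv2.resize(im[80:280,120:380,::-1],None,fx=3,fy=3,interpolation=cv2.INTER_CUBIC))
E
```

```text
eef_pos: [0.5405, 0.0381, 0.0244]
ft_force: [-0.5, -0.7, -0.4]
eef_pos: [0.5405, 0.113, 0.0244]
ft_force: [0.6, 0.2, -0.1]
eef_pos: [0.5407, 0.1876, 0.0244]
ft_force: [-0.1, -1.1, 0.9]
```

View pics/s2.png

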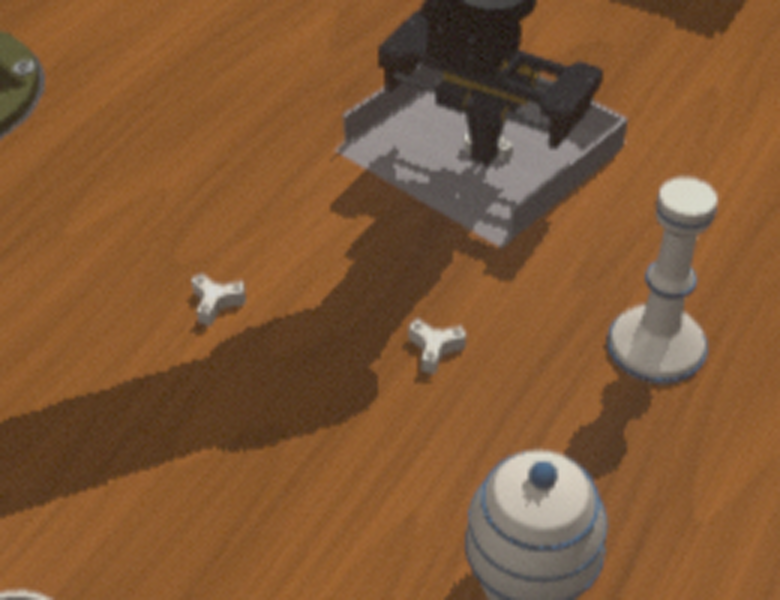

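B is in the tray. I'll nudge it a little deeper, back off, lift, and go to the +x side of A.

```bash
python3 -m jog '{"claw":[1,1,1,1,1],"slide":[[0.05,0,0],[0,0,0],[-0.1,0,0],[-0.2,0,-0.15],[-0.2,0,-0.3]],"spin":[0,0,0,0,0]}' |egrep eef; python3 -m jog '{"claw":[1,1,1,1,1],"slide":[[-0.15,0,0],[-0.3,0,0],[-0.45,0,0],[-0.56,0,0],[-0.61,0,0]],"spin":[0,0,0,0,0]}'|egrep eef;python3 -m jog '{"claw":[1,1,1,1,1],"slide":[[0,0.13,0],[0,0.26,0],[0,0.395,0],[0,0.395,0.15],[0,0.395,0.28]],"spin":[0,0,0,0,0]}'|egrep 'time|eef'
python3 - <<'E'
from h import *
for b in blobs():
    if b[0][1]>150 and b[0][0]>90:print(b)
E
```

```text
eef_pos: [0.5393, 0.1202, 0.1129]
eef_pos: [0.5402, -0.0617, 0.1144]
time: 6.35
eef_pos: [0.6612, -0.055, 0.0298]
([125.1, 227.5], 161, [0.5034, 0.2685, 0.016])
```

```bash
python3 -m jog '{"claw":[1,1,1,1,1],"slide":[[0,0,0.02],[0.007,-0.04,0.02],[0.014,-0.08,0.02],[0.021,-0.12,0.02],[0.03,-0.16,0.02]],"spin":[0,0,0,0,0]}' |egrep 'eef|ft_'; python3 -m jog '{"claw":[1,1,1,1,1],"slide":[[0.01,-0.04,0],[0.02,-0.08,0],[0.03,-0.12,0],[0.035,-0.15,0],[0.035,-0.15,0]],"spin":[0,0,0,0,0]}'|egrep 'eef|ft_'
python3 - <<'E'
from h import *
im=r.read_camera('scene')
cv2.imwrite('pics/s3.png',cv2.resize(im[80:280,120:380,::-1],None,fx=3,fy=3,interpolation=cv2.INTER_CUBIC))
E
```

```text
eef_pos: [0.6126, -0.0472, 0.0273]
ft_force: [0.9, 0.3, 0.5]
eef_pos: [0.5664, -0.0367, 0.0261]
ft_force: [0.6, -0.0, 0.5]
```

View pics/s3.png

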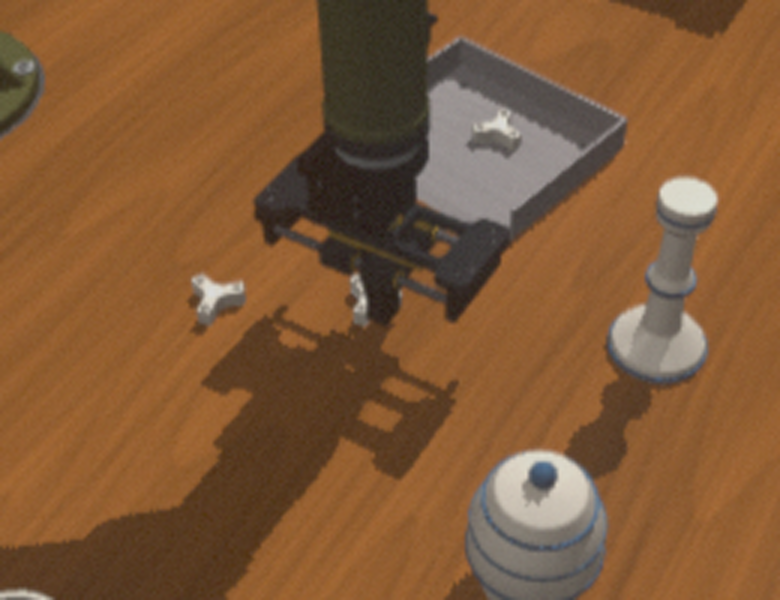

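```bash
python3 -m jog '{"claw":[1,1,1,1,1],"slide":[[0,0.08,0],[-0.1,0.08,0.007],[-0.22,0.06,0.007],[-0.22,-0.06,0.007],[-0.22,-0.08,0.007]],"spin":[0,0,0,0,0]}' |egrep 'eef|ft_'; for i in 1 2; do python3 -m jog '{"claw":[1,1,1,1,1],"slide":[[0.04,0.003,0],[0.08,0.006,0],[0.12,0.01,0],[0.16,0.015,0],[0.2,0.02,0]],"spin":[0,0,0,0,0]}'|egrep 'eef|ft_';done
python3 - <<'E'
from h import *
im=r.read_camera('scene')
cv2.imwrite('pics/s4.png',cv2.resize(im[80:280,120:380,::-1],None,fx=3,fy=3,interpolation=cv2.INTER_CUBIC))
E
```

```text
eef_pos: [0.5392, -0.1051, 0.0217]
ft_force: [-0.4, 0.3, -0.1]
eef_pos: [0.549, -0.0411, 0.0225]
ft_force: [0.4, -1.2, -0.1]
eef_pos: [0.5544, 0.0178, 0.0223]
ft_force: [0.6, -0.3, -0.4]
```

View pics/s4.png

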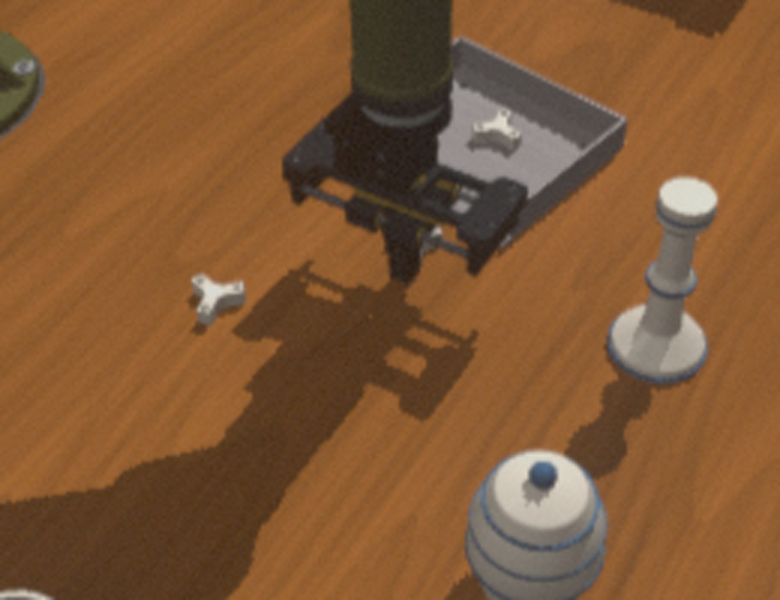

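A is just ahead of the fingertips at (432,235), slightly to their +x side. From here I'll track with numbers from the scene camera.

```bash
cat >> h.py <<'E'
def sb():
    im=r.read_camera('scene').astype(int);m=((im.min(2)>135)&(im.max(2)-im.min(2)<40)).astype(np.uint8)
    k,l,st,ce=cv2.connectedComponentsWithStats(m)
    Rt=np.array([.174,.985]);Y=np.array([-.985,.174])
    for i in range(1,k):
        w=px('scene',*ce[i],.016)[:2]
        if 8<st[i,4]<400 and .38<w[0]<.68 and -.2<w[1]<.32:
            d=w-[.527,.202];print(ce[i].round(1),st[i,4],'w',w.round(3),'tray',np.round([d@Rt,d@Y],3),'size',st[i,2:4])
E
python3 -c "
from h import *
sb()"
python3 -m jog '{"claw":[1,1,1,1,1],"slide":[[0.04,0.003,0],[0.08,0.006,0],[0.12,0.01,0],[0.16,0.013,0],[0.2,0.016,0]],"spin":[0,0,0,0,0]}'|egrep 'eef|ft_'
python3 -c "
from h import *
sb()"
```

```text
[191.1 176.9] 85 w [ 0.431 -0.092] tray [-0.307  0.043] size [17 12]
eef_pos: [0.5591, 0.0781, 0.0224]
ft_force: [0.4, 0.2, 0.1]
[288.9 120.2] 144 w [0.537 0.236] tray [ 0.036 -0.004] size [23 13]
[246.6 129.2] 27 w [0.453 0.139] tray [-0.075  0.062] size [10  5]
[310.4 130.5] 16 w [0.611 0.225] tray [ 0.038 -0.079] size [4 7]
[282.8 143.3] 16 w [0.57  0.137] tray [-0.056 -0.054] size [6 4]
[258.4 149.3] 28 w [0.525 0.083] tray [-0.118 -0.019] size [8 9]
[281.8 153.6] 99 w [0.587 0.1  ] tray [-0.09  -0.077] size [14 13]
[191.1 176.9] 84 w [ 0.431 -0.092] tray [-0.307  0.043] size [17 12]
```

A has slid off to the fingers' +x side, with tray y about -0.077. I'll back off and measure it with a clear view.

```bash
python3 -m jog '{"claw":[1,1,1,1,1],"slide":[[-0.1,-0.02,0],[-0.25,-0.02,0],[-0.35,-0.02,-0.1],[-0.35,-0.02,-0.2],[-0.35,-0.02,-0.2]],"spin":[0,0,0,0,0]}'|egrep 'time|eef|ft_'
python3 - <<'E'
from h import *
sb()
im=r.read_camera('scene')
cv2.imwrite('pics/s5.png',cv2.resize(im[90:190,200:340,::-1],None,fx=5,fy=5,interpolation=cv2.INTER_CUBIC))
E
```

```text
time: 10.1
eef_pos: [0.5562, -0.0294, 0.0864]
ft_force: [1.2, 0.8, 0.5]
[259.7 148.7] 15 w [0.527 0.087] tray [-0.114 -0.02 ] size [4 6]
[191.1 176.9] 85 w [ 0.431 -0.092] tray [-0.307  0.043] size [17 12]
```

View pics/s5.png

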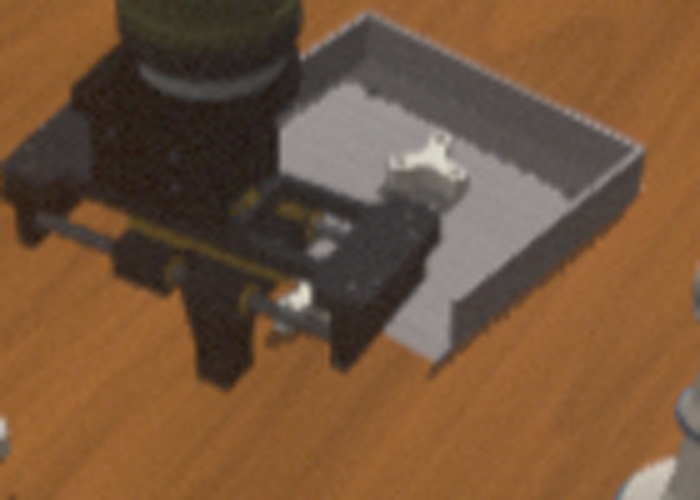

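A sits at about (295,295) in the crop, partly hidden by the gripper, and B is fine at (435,165). I'll move the arm aside for an unobstructed measurement.

```bash
python3 -m jog '{"claw":[1,1,1,1,1],"slide":[[-0.15,-0.05,-0.05],[-0.3,-0.1,-0.1],[-0.45,-0.2,-0.1],[-0.45,-0.3,-0.1],[-0.45,-0.4,-0.1]],"spin":[0,0,0,0,0]}'|egrep 'time|eef|ft_'
python3 - <<'E'
from h import *
sb();print()
for b in blobs():
    if b[0][1]>150 and b[0][0]>90:print(b)
E
```

```text
time: 10.7
eef_pos: [0.4307, -0.1639, 0.1108]
ft_force: [0.5, -0.4, -0.1]
[191.2 176.9] 81 w [ 0.431 -0.092] tray [-0.306  0.043] size [16 12]

([116.7, 206.2], 89, [0.5629, 0.2936, 0.016])
([256.6, 250.4], 111, [0.4336, -0.0924, 0.016])
([136.4, 255.2], 68, [0.4277, 0.2356, 0.016])
```

```bash
cat >> h.py <<'E'
def tb(ths=(205,215,225)):
    im=r.read_camera('top');C=np.array([.527,.202])
    for th in ths:
        m=(im.min(2)>th).astype(np.uint8);k,l,st,ce=cv2.connectedComponentsWithStats(m)
        for i in range(1,k):
            w=px('top',*ce[i],.016)[:2]
            if st[i,4]>15 and .38<w[0]<.68 and -.2<w[1]<.32:
                d=w-C;print(th,ce[i].round(1),st[i,4],'w',w.round(3),'tray',np.round([d@[.174,.985],d@[-.985,.174]],3),'size',st[i,2:4])
E
python3 - <<'E'
from h import *
tb()
im=r.read_camera('top');print(im.min(2)[195:216,180:216:1].tolist() if 0 else im.min(2)[190:232:2,176:216:2])
E
```

```text
205 [140.1 215.1] 96 w [0.537 0.228] tray [ 0.027 -0.005] size [17 16]
205 [188.5 214.7] 92 w [0.535 0.093] tray [-0.106 -0.026] size [17 16]
205 [256.4 250.5] 93 w [ 0.433 -0.092] tray [-0.306  0.041] size [16 17]
215 [140.2 215.4] 83 w [0.536 0.227] tray [ 0.027 -0.004] size [16 16]
215 [188.1 214.8] 86 w [0.535 0.094] tray [-0.105 -0.026] size [16 16]
215 [256.5 250.4] 91 w [ 0.434 -0.092] tray [-0.306  0.041] size [16 17]
225 [140.  215.2] 79 w [0.537 0.228] tray [ 0.027 -0.005] size [14 16]
225 [188. 215.] 77 w [0.534 0.095] tray [-0.104 -0.026] size [16 15]
225 [256.6 250.3] 82 w [ 0.434 -0.092] tray [-0.306  0.041] size [15 17]
[[187 185 188 187 187 184 186 151  80  78  77  77  76  79  78  76  75  77
   73  75]
 [189 183 189 189 191 184 187  94  70  69  68  71  72  72  72  71  69  70
   71  75]
 [188 182 189 189 188 183 186  73  72  72  71  71  71  71  70  69  72  70
   70  67]
 [189 187 190 191 185 182 182  71  70  71  72  73  73  73  72  73  72  73
   73  75]
 [188 190 189 189 185 185 179  76  75  77  75  74  77  78  73  75  75  76
   76  75]
 [187 190 189 187 185 184 149  7
[... 628 characters left out ...]
  71  71
   70  71]
 [192 193 186 185 227 246 247 247 246 229 215  53  43  49  77  75  75  74
   77  77]
 [192 189 177 220 189 246 167  96 219 240 210  56  45  49  75  76  75  75
   75  75]
 [190 188 184 242 227 103  44  43  78  78  74  76  79  79  79  79  79  79
   79  78]
 [192 188 185 190  85  37  47  70  74  74  75  75  78  77  76  75  76  76
   76  76]
 [192 189 186 189  74  72  71  71  70  72  73  75  80  80  79  79  80  79
   80  82]
 [192 187 187 190  78  79  78  78  78  76  75  75  75  77  75  73  76  79
   77  80]
 [190 186 187 183  75  75  77  77  75  76  76  74  76  75  75  74  75  75
   75  73]
 [187 187 189 152  76  79  78  80  82  84  83  83  81  81  82  84  81  81
   80  79]]
```

`tb` gives clean centres: A is at tray (-0.105,-0.026) and B at (0.027,-0.005). The arm is behind C, so I'll start pushing C.

```bash
python3 -m jog '{"claw":[1,1,1,1,1],"slide":[[0,-0.01,0.15],[0,-0.01,0.29],[0.05,-0.01,0.29],[0.09,-0.01,0.29],[0.12,-0.01,0.29]],"spin":[0,0,0,0,0]}'|egrep 'time|eef|ft_'
python3 -m jog '{"claw":[1,1,1,1,1],"slide":[[0.04,0,0],[0.08,0,0],[0.12,0,0],[0.16,0,0],[0.2,0,0]],"spin":[0,0,0,0,0]}'|egrep 'time|eef|ft_'
python3 -m jog '{"claw":[1,1,1,1,1],"slide":[[-0.1,0,0],[-0.2,0,0],[-0.3,0,0],[-0.4,0,0],[-0.4,0,0]],"spin":[0,0,0,0,0]}'|egrep 'time|eef|ft_'
python3 - <<'E'
from h import *
tb((215,))
im=r.read_camera('top');m=im.min(2)
for row in m[230:262,225:265]: print(''.join('#' if v>200 else '.' for v in row))
E
```

```text
time: 11.4
eef_pos: [0.4321, -0.1251, 0.027]
ft_force: [0.0, 0.1, 0.1]
time: 11.9
eef_pos: [0.4302, -0.0662, 0.0256]
ft_force: [0.3, -0.3, 0.1]
time: 12.4
eef_pos: [0.4298, -0.1909, 0.0254]
ft_force: [0.1, -0.1, -0.9]
215 [140.2 215.4] 85 w [0.536 0.227] tray [ 0.026 -0.004] size [16 16]
215 [188.1 214.8] 86 w [0.535 0.094] tray [-0.105 -0.026] size [16 16]
215 [234.3 254.2] 88 w [ 0.424 -0.032] tray [-0.248  0.06 ] size [16 16]
........................................
........................................
........................................
........................................
........................................
........................................
........................................
........................................
........................................
........................................
........................................
........................................
........................................
........................................
........................................
........................................
........................................
........................................
................#.......................
...#..........###.......................
..#..#.......###........................
..##.###...#####.#......................
..###############.......................
...############.........................
.....#########..........................
.......######...........................
........####............................
........####............................
........####............................
........####............................
........##.#............................
........##..............................
```

C has turned so that a notch faces nearly along the tray axis. I'll turn the tool 12° and push along that heading.

```bash
python3 -m jog '{"claw":[1,1,1,1,1],"slide":[[0.12,-0.02,0],[0.24,-0.02,0.005],[0.34,-0.02,0.01],[0.38,-0.02,0.01],[0.38,-0.02,0.01]],"spin":[0.035,0.067,0.067,0.067,0.067]}'|egrep 'time|eef|ft_'
for i in 1 2; do python3 -m jog '{"claw":[1,1,1,1,1],"slide":[[0.04,0,0],[0.08,0,0],[0.12,0,0],[0.16,0,0],[0.2,0,0]],"spin":[0,0,0,0,0]}'|egrep 'time|eef|ft_'; done
python3 -m jog '{"claw":[1,1,1,1,1],"slide":[[-0.1,0,0],[-0.2,0,0],[-0.3,0,0],[-0.4,0,0],[-0.4,0,0]],"spin":[0,0,0,0,0]}'|egrep 'time|eef|ft_'
python3 - <<'E'
from h import *
tb((215,))
E
```

```text
time: 13.0
eef_pos: [0.4239, -0.0706, 0.0224]
ft_force: [-0.0, -0.6, -0.2]
time: 13.5
eef_pos: [0.4369, -0.0154, 0.0224]
ft_force: [-0.1, -1.3, 0.4]
time: 14.0
eef_pos: [0.4496, 0.0433, 0.0223]
ft_force: [-0.1, -0.1, -0.6]
time: 14.5
eef_pos: [0.423, -0.0784, 0.0222]
ft_force: [0.3, -0.0, -0.2]
215 [140.3 215.1] 90 w [0.537 0.227] tray [ 0.026 -0.005] size [16 16]
215 [188.1 214.7] 87 w [0.535 0.094] tray [-0.105 -0.026] size [16 16]
215 [216.9 257.6] 52 w [0.417 0.016] tray [-0.203  0.076] size [ 7 16]
```

```bash
python3 -m jog '{"claw":[1,1,1,1,1],"slide":[[-0.1,0,0],[-0.2,0,0],[-0.3,0,0],[-0.3,0,0],[-0.3,0,0]],"spin":[0,0,0,0,0]}'|egrep 'time|eef|ft_'
python3 - <<'E'
from h import *
tb((215,))
im=r.read_camera('top');m=im.min(2)
for row in m[242:272,195:235]: print(''.join('#' if v>200 else '.' for v in row))
E
```

```text
time: 15.05
eef_pos: [0.4055, -0.161, 0.0224]
ft_force: [0.8, 0.1, 0.9]
215 [140.2 215.4] 85 w [0.536 0.227] tray [ 0.026 -0.004] size [16 16]
215 [188.1 214.8] 86 w [0.535 0.094] tray [-0.105 -0.026] size [16 16]
215 [219.  257.1] 82 w [0.418 0.01 ] tray [-0.208  0.074] size [14 16]
........................................
........................................
........................................
........................................
........................................
........................................
........................................
........................................
...................##...................
..................#.....................
..................##..#.................
...................#####........#.......
....................######..####........
.....................##########..#......
.....................#############......
......................###########.......
......................######............
......................#####.............
......................####..............
.....................####...............
.....................####...............
.....................#..#...............
....................###.................
.....................###................
.......................#................
........................................
........................................
........................................
........................................
........................................
```

C slipped to -x because the pusher is near its minimum reach. I'll test how close in the arm can really go.

```bash
python3 -m jog '{"claw":[1,1,1,1,1],"slide":[[0.1,-0.02,0],[0.2,-0.043,0],[0.3,-0.064,0],[0.39,-0.083,0],[0.39,-0.083,0]],"spin":[0,0,0,0,0]}'|egrep 'time|eef|ft_|rot'
python3 -c "
from station import r
print(r.read_state()['joint_pos'])"
```

```text
time: 15.65
eef_pos: [0.4054, -0.0367, 0.0224]
tool_rot: [[0.201, 0.98, 0.0], [0.98, -0.201, 0.001], [0.001, -0.0, -1.0]]
ft_force: [-0.6, -0.4, -0.7]
[ 34.68237548   4.65370768 -33.71482157 127.85154674   3.38238526
  48.31642799 -12.78633051]
```

The arm reaches r = 0.407 easily, so I can get into C's -x side notch and push diagonally.

```bash
python3 -m jog '{"claw":[1,1,1,1,1],"slide":[[0,-0.052,0],[0.007,-0.052,0],[0.007,-0.052,0],[0.007,-0.052,0],[0.007,-0.052,0]],"spin":[0.04,0.08,0.12,0.16,0.2]}'|egrep 'time|eef|ft_'
python3 -m jog '{"claw":[1,1,1,1,1],"slide":[[0.05,0,0],[0.1,0,0],[0.15,0,0],[0.2,0,0],[0.25,0,0]],"spin":[0,0,0,0,0]}'|egrep 'time|eef|ft_'
python3 -m jog '{"claw":[1,1,1,1,1],"slide":[[-0.1,0,0],[-0.2,-0.1,0],[-0.25,-0.25,0],[-0.25,-0.4,0],[-0.25,-0.4,0]],"spin":[0,0,0,0,0]}'|egrep 'time|eef|ft_'
cat >> h.py <<'E'
def shape(x,y,h=15):
    c=r.camera_info('top');T=np.linalg.inv(np.array(c['T']));p=np.array(c['K'])@(T@[x,y,.016,1])[:3];u,v=(p[:2]/p[2]).astype(int)
    for row in r.read_camera('top').min(2)[v-h:v+h,u-h:u+h]: print(''.join('#' if q>205 else '.' for q in row))
E
python3 - <<'E'
from h import *
tb((215,));shape(.45,.045)
E
```

```text
time: 16.15
eef_pos: [0.3906, -0.0358, 0.0224]
ft_force: [-0.7, 0.4, -0.2]
time: 16.65
eef_pos: [0.4467, 0.0147, 0.0223]
ft_force: [0.1, 0.9, -0.2]
time: 17.15
eef_pos: [0.3064, 0.0545, 0.0216]
ft_force: [2.1, -0.3, -0.8]
215 [140.2 215.4] 83 w [0.536 0.227] tray [ 0.027 -0.004] size [16 16]
215 [188.1 214.8] 85 w [0.535 0.094] tray [-0.105 -0.026] size [16 16]
215 [210.6 251.6] 88 w [0.433 0.033] tray [-0.183  0.063] size [16 16]
..............................
..............................
..............................
..............................
..............................
..............................
..............................
..............................
..............................
..............................
..............................
..............................
..............................
..................####........
..................#..#........
..................##.#........
..................####........
..................####........
..................####........
..................####........
..................#####.......
.................######.......
.................#########....
...............#############..
..............############..#.
.............#..###...#####...
............###.##.......###..
.............####..........#..
..............#...............
..............................
```

```bash
python3 -m jog '{"claw":[1,1,1,1,1],"slide":[[0,0,0],[0.03,0.05,0],[0.08,0.12,0],[0.13,0.18,0],[0.148,0.229,0]],"spin":[0.047,0.094,0.14,0.187,0.233]}'|egrep 'time|eef|ft_'
python3 -m jog '{"claw":[1,1,1,1,1],"slide":[[0.05,0,0],[0.1,0,0],[0.14,0,0],[0.18,0,0],[0.207,0,0]],"spin":[0,0,0,0,0]}'|egrep 'time|eef|ft_|rot'
python3 -m jog '{"claw":[1,1,1,1,1],"slide":[[-0.1,0,0],[-0.2,0,0],[-0.25,0.2,0],[-0.25,0.35,0],[-0.25,0.45,0]],"spin":[0,0,0,0,0]}'|egrep 'time|eef|ft_'
python3 - <<'E'
from h import *
tb((215,));shape(.47,.033)
E
```

```text
time: 17.75
eef_pos: [0.3926, 0.0314, 0.0226]
ft_force: [0.7, 0.2, 1.5]
time: 18.25
eef_pos: [0.4526, 0.0315, 0.0222]
tool_rot: [[1.0, -0.001, 0.0], [-0.001, -1.0, 0.001], [0.0, -0.001, -1.0]]
ft_force: [0.7, -0.8, 0.4]
time: 18.75
eef_pos: [0.3758, -0.1062, 0.0227]
ft_force: [0.2, 1.5, -0.6]
215 [140.2 215.4] 83 w [0.536 0.227] tray [ 0.027 -0.004] size [16 16]
215 [188.1 214.8] 86 w [0.535 0.094] tray [-0.105 -0.026] size [16 16]
215 [209.8 234.9] 87 w [0.478 0.035] tray [-0.173  0.019] size [16 16]
..............................
..............................
..............................
..............................
..............#...............
............#..#..............
............##.#..............
............####..............
............####..............
.............###..............
.............###..............
.............####.............
............#######...........
............##########........
...........##########..#......
..........############.#......
.........######...#####.......
........##.##........##.......
........##.#..................
.........##...................
..............................
..............................
..............................
..............................
..............................
..............................
..............................
..............................
..............................
..............................
```

Next I'll finish A. I'm going round to its front side and turning the tool back to heading 90°.

```bash
python3 -m jog '{"claw":[1,1,1,1,1],"slide":[[0.1,0,0],[0.22,0,0],[0.34,0,0],[0.46,0,0],[0.53,0,0]],"spin":[-0.047,-0.094,-0.14,-0.187,-0.235]}'|egrep 'time|eef|ft_'
python3 -m jog '{"claw":[1,1,1,1,1],"slide":[[0,0,0],[0,0,0],[0,0,0],[0,0,0],[0,0,0]],"spin":[-0.047,-0.094,-0.14,-0.187,-0.235]}'|egrep 'time|eef|ft_'
python3 -m jog '{"claw":[1,1,1,1,1],"slide":[[0,0,0],[0,0,0],[0,0,0],[0,0,0],[0,0,0]],"spin":[-0.03,-0.03,-0.03,-0.03,-0.03]}'|egrep 'time|eef|ft_|rot'
```

```text
time: 19.35
eef_pos: [0.5385, -0.1022, 0.0226]
ft_force: [0.0, -0.0, -0.7]
time: 19.85
eef_pos: [0.5356, -0.1024, 0.0223]
ft_force: [0.3, -0.4, -0.3]
time: 20.35
eef_pos: [0.5354, -0.1033, 0.0224]
tool_rot: [[0.003, 1.0, 0.0], [1.0, -0.003, -0.0], [-0.0, 0.0, -1.0]]
ft_force: [-0.3, 0.3, 0.9]
```

```bash
python3 -m jog '{"claw":[1,1,1,1,1],"slide":[[0.12,0,0],[0.25,0,0],[0.37,0,0],[0.45,0,0],[0.5,0,0]],"spin":[0,0,0,0,0]}'|egrep 'eef|ft_'
python3 -m jog '{"claw":[1,1,1,1,1],"slide":[[0.04,0,0],[0.08,0,0],[0.12,0,0],[0.17,0,0],[0.22,0,0]],"spin":[0,0,0,0,0]}'|egrep 'eef|ft_'
python3 -m jog '{"claw":[1,1,1,1,1],"slide":[[-0.12,0,0],[-0.25,0,0],[-0.4,0,0],[-0.55,0,0],[-0.65,0,0]],"spin":[0,0,0,0,0]}'|egrep 'time|eef|ft_'
python3 - <<'E'
from h import *
tb((215,));shape(.54,.14,20)
E
```

```text
eef_pos: [0.5354, 0.0496, 0.0226]
ft_force: [-0.2, -0.2, 0.7]
eef_pos: [0.5358, 0.1134, 0.0223]
ft_force: [-0.4, 0.4, 0.1]
time: 21.85
eef_pos: [0.5354, -0.0857, 0.0223]
ft_force: [0.0, -0.3, 0.4]
215 [168.8 210.8] 91 w [0.547 0.148] tray [-0.05  -0.029] size [16 16]
215 [140.3 215.1] 90 w [0.537 0.227] tray [ 0.026 -0.005] size [16 16]
215 [209.8 234.9] 87 w [0.478 0.035] tray [-0.173  0.019] size [16 16]
........................................
........................................
........................................
........................................
........................................
........................................
........................................
........................................
........................................
........................................
....................###.................
...................##..#................
...................###..................
..................#####.................
..................####..................
.................#####..................
...............#######............
[... 249 characters left out ...]
...
...................###..#...............
....................#####...............
....................###.................
........................................
........................................
........................................
........................................
........................................
........................................
........................................
........................................
........................................
........................................
........................................
........................................
........................................
........................................
```

```bash
python3 -m jog '{"claw":[1,1,1,1,1],"slide":[[0.15,0.04,0],[0.3,0.04,0],[0.45,0.04,0],[0.57,0.04,0],[0.64,0.04,0]],"spin":[0,0,0,0,0]}'|egrep 'eef|ft_'
python3 -m jog '{"claw":[1,1,1,1,1],"slide":[[0.04,0,0],[0.08,0,0],[0.11,0,0],[0,0,0],[-0.15,0,0]],"spin":[0,0,0,0,0]}'|egrep 'eef|ft_'
python3 -m jog '{"claw":[1,1,1,1,1],"slide":[[-0.15,0,0],[-0.3,0,0],[-0.42,-0.05,0],[-0.42,-0.17,0],[-0.42,-0.23,0]],"spin":[0,0,0,0,0]}'|egrep 'time|eef|ft_'
python3 - <<'E'
from h import *
tb((215,))
E
```

```text
eef_pos: [0.5468, 0.1157, 0.0228]
ft_force: [0.4, -0.3, 0.6]
eef_pos: [0.5477, 0.0668, 0.0226]
ft_force: [0.8, -0.9, 0.0]
time: 23.45
eef_pos: [0.4755, -0.0639, 0.0216]
ft_force: [-0.3, 1.0, -0.4]
215 [161.7 210.5] 95 w [0.548 0.168] tray [-0.03  -0.027] size [16 16]
215 [140.3 215.1] 90 w [0.537 0.227] tray [ 0.026 -0.005] size [16 16]
215 [207.7 234.6] 58 w [0.479 0.04 ] tray [-0.168  0.019] size [ 9 15]
```

A and B are in. Now I'll push C.

```bash
python3 -m jog '{"claw":[1,1,1,1,1],"slide":[[0.1,0,0],[0.17,0,0],[0.21,0,0],[0.25,0,0],[0.29,0,0]],"spin":[0,0,0,0,0]}'|egrep 'eef|ft_'
python3 -m jog '{"claw":[1,1,1,1,1],"slide":[[0.04,0,0],[0.08,0,0],[0.12,0,0],[0.12,0,0],[0,0,0]],"spin":[0,0,0,0,0]}'|egrep 'eef|ft_'
python3 -m jog '{"claw":[1,1,1,1,1],"slide":[[-0.15,0,0],[-0.3,0,0],[-0.45,0,0],[-0.5,0,0],[-0.5,0,0]],"spin":[0,0,0,0,0]}'|egrep 'time|eef|ft_'
python3 - <<'E'
from h import *
tb((215,));shape(.48,.09,18)
E
```

```text
eef_pos: [0.4789, 0.0257, 0.0223]
ft_force: [0.4, -2.1, 0.1]
eef_pos: [0.4789, 0.0308, 0.0228]
ft_force: [0.5, -0.8, -0.5]
time: 25.0
eef_pos: [0.478, -0.1276, 0.0222]
ft_force: [0.2, 0.6, -0.4]
215 [161.7 210.5] 95 w [0.548 0.168] tray [-0.03  -0.027] size [16 16]
215 [140.3 215.1] 90 w [0.537 0.227] tray [ 0.026 -0.005] size [16 16]
215 [187.8 231.2] 89 w [0.49  0.095] tray [-0.112  0.018] size [17 16]
....................................
....................................
....................................
....................................
....................................
....................................
....................................
..................##.#..............
..................##................
..................##.#..............
.................####...............
.................####...............
.................####...............
...............#####................
............########................
.........############...............
........###.#########...............
.........##.##########..............
........####.....######.............
...................###.#............
....................##..#...........
....................####............
.....................##.............
....................................
....................................
....................................
....................................
....................................
....................................
....................................
....................................
....................................
....................................
....................................
....................................
....................................
```

```bash
python3 -m jog '{"claw":[1,1,1,1,1],"slide":[[0.14,0.045,0],[0.28,0.045,0],[0.42,0.045,0],[0.55,0.045,0],[0.62,0.045,0]],"spin":[0,0,0,0,0]}'|egrep 'eef|ft_'
python3 -m jog '{"claw":[1,1,1,1,1],"slide":[[0.04,0,0],[0.08,-0.004,0],[0.12,-0.01,0],[0.16,-0.015,0],[0.2,-0.02,0]],"spin":[0,0,0,0,0]}'|egrep 'eef|ft_'
python3 -m jog '{"claw":[1,1,1,1,1],"slide":[[0.04,-0.005,0],[0.08,-0.01,0],[0.12,-0.015,0],[0.12,-0.015,0],[0,-0.015,0]],"spin":[0,0,0,0,0]}'|egrep 'eef|ft_'
python3 -m jog '{"claw":[1,1,1,1,1],"slide":[[-0.15,0,0],[-0.3,0,0],[-0.45,0,-0.05],[-0.6,0,-0.2],[-0.6,0,-0.3]],"spin":[0,0,0,0,0]}'|egrep 'time|eef|ft_'
python3 - <<'E'
from h import *
tb((215,))
im=r.read_camera('top')
cv2.imwrite('pics/end.png',cv2.resize(im[80:300,80:420,::-1],None,fx=2,fy=2))
E
```

```text
eef_pos: [0.4909, 0.0684, 0.0227]
ft_force: [0.1, -0.3, 0.3]
eef_pos: [0.4862, 0.122, 0.0223]
ft_force: [-0.2, 0.4, -0.2]
eef_pos: [0.4817, 0.1272, 0.0231]
ft_force: [0.2, 0.6, 0.5]
time: 27.1
eef_pos: [0.4798, -0.0635, 0.1123]
ft_force: [1.4, -0.5, 0.1]
215 [161.7 210.6] 97 w [0.548 0.168] tray [-0.03  -0.026] size [16 16]
215 [140.3 215.1] 90 w [0.537 0.227] tray [ 0.026 -0.005] size [16 16]
215 [155.7 235.4] 104 w [0.48  0.183] tray [-0.026  0.043] size [16 17]
```

View pics/end.png

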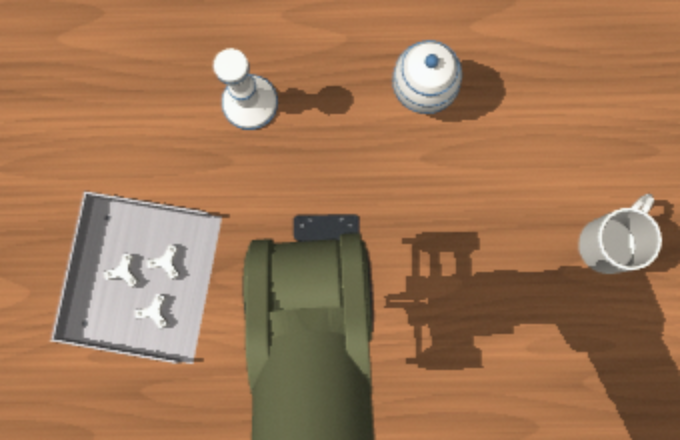

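All three stilts lie flat and separate inside the tray, at (125,270), (165,262) and (153,312). The candlestick, jar and mug stand where they were, and the arm is clear.

```bash
python3 -c "
from station import r
print(r.sign_off())"
```

```text
the job is handed in; nothing more can be done
None
```

I swept all three stilts into the tray, where they lie flat at least 40 mm past the required line by camera measurement. The jar, candlestick and mug look unmoved, and I handed the job in at about 27 s of the 72 s; the sign-off gave no verdict.

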